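# File a test panel in the sample rack and hang its mug

## Task

Put the finished glaze samples away: take the long clay panel out of the drip stand and slide it upright down into the free front slot of the wooden sample rack until it sits on the bottom, then turn the wooden keeper fully over its top edge so that it cannot come out. Also hang the mug by its handle on the steel hook. Lower both gently rather than dropping them, and leave the short panel, the cup, the bowl and the jar beside the hook stand where they are.

Things in the scene. Friction and masses are not known exactly. Their poses are not given: they have to be found in the camera images.
- panel: long flat buff clay panel, 10 mm thick (its x), 160 mm long (its y), 100 mm tall (its z), about 0.33 kg, standing on edge in one of the two grooves of the drip stand. Origin: centre of its underside. Either broad face may face either way.
- short_panel: bystander: the same kind of panel but only 100 mm long (10 mm thick, 100 mm tall), standing in the other groove. Origin: centre of its underside.
- drip_stand: fixed grey plastic stand, 130 mm (x) by 200 mm (y), with two straight grooves along its y, centred at x = -32 and +32 mm. Grooves are 13 mm wide; their floor is 8 mm and the top of the ribs 32 mm above the table. Origin: centre of its underside.
- rack: fixed plywood sample rack, base 130 mm (x) by 250 mm (y) and 15 mm thick, with two upright slots parallel to its y. The front slot (x = -30 mm) is free; the rear one (x = +30 mm) is filled by a panel of the same 160 x 100 mm size that is part of the rack. Origin: centre of its underside.
- slot (a point): middle of the floor of the free slot, 15 mm above the table; its y runs along the slot. The slot is formed by a guide at each end, reaching inward from |y| = 90 to 60 mm; between the guides it is open. Guides are 12.5 mm apart across x and rise 70 mm above this point, then flare outward for another 15 mm to about 26 mm wide. End stops stand at |y| = 83 mm. A seated panel has its origin here.
- keeper (a joint): angle of the wooden keeper, a bar 80 x 18 x 10 mm turning about a vertical pivot: 0 = closed, lying along the slot over the end of the panel (it ends on a stop); it grows counter-clockwise seen from above to 1.6 rad, pointing to the rack's -x. Stiff enough to stay where it is left.
- keeper_knob (a point): middle of the round upright knob (16 mm diameter, 30 mm tall, its foot 15 mm below this point) on the keeper, 52 mm from the pivot; the knob moves with the keeper
- keeper_pivot (a point): the keeper's vertical pivot axis at the underside of the bar, 119 mm above the table, on a post at the rack's -y end (107 mm from the slot's middle); axes as the rack. With the keeper closed the knob is 52 mm from here along +y.
- mug: white mug with a handle, 62 mm outer diameter, 90 mm tall, about 0.22 kg, standing on the table. Origin: centre of its underside, z up its axis. The handle is a D-shaped loop in the mug's y-z plane at +y, of 10 mm round bar; its opening runs from y = 31 to 63 mm and from 25 to 70 mm above the underside.
- mug_handle (a point): middle of the handle's upper bar, 48 mm from the mug's axis (its +y) and 75 mm above its underside
- hook_stand: fixed stand with a round wooden post (18 mm diameter, 230 mm tall) at its origin (centre of its underside) and one steel hook on it pointing to its -x. The hook is a flat steel strap 16 mm wide and 6 mm thick, its middle 222 mm high at the post, falling slightly to 215 mm at 78 mm out and then turning up to its tip, 234 mm high and 94 mm out.
- hook_seat (a point): point on top of the hook strap, 70 mm out from the post and 219 mm above the table, where a handle hangs; axes as the stand (hook points to -x)
- cup: bystander: white cup without handle, 72 mm wide, 85 mm tall. Origin: centre of its underside.
- bowl: bystander: white bowl, 120 mm wide, 55 mm tall. Origin: centre of its underside.
- glaze_jar: bystander: lidded jar 72 mm wide, 100 mm tall, beside the hook stand. Origin: centre of its underside.
Not all that is in view belongs to the job. Leave any turquoise look-alike of the mug alone.

How it is judged:
On the way, in this order (a step that is already met when the one before it is completed fails the run):
1. the long panel sits on the floor of the rack's free slot, upright (horizontal distance between panel and slot below 0.009 m and z of panel in the frame of slot below 0.004 m and angle between the y axis of panel and the y axis of slot, either way round below 0.08 rad and angle between panel's own z axis and vertical below 0.07 rad), for 0.2 s.
2. the keeper is then turned over the panel (all of step 1 and value of joint keeper below 0.15 rad), for 0.2 s.
At the end, for the whole second after the job is handed in: Long panel upright on the floor of the front slot (within 9 mm across, 4 mm up, 0.08 rad), keeper closed over it (below 0.15 rad), mug hanging on the hook by its handle (upper bar within 30 mm of the strap; a slight swing is fine), both released (all of step 2 and linear speed of panel below 0.02 m/s and x of mug_handle in the frame of hook_seat between -0.025 and 0.065 m and y of mug_handle in the frame of hook_seat between -0.03 and 0.03 m and z of mug_handle in the frame of hook_seat between -0.03 and 0.03 m and contact force between mug and hook_stand above 0.1 N and height (world z) of mug above 0.08 m and angle between mug's own z axis and vertical below 1.7 rad and linear speed of mug below 0.25 m/s and contact force between the fingers and panel below 0.2 N and contact force between the fingers and mug below 0.2 N); the robot touches nothing.
It fails at once if the panel is dropped (falls freely faster than 0.6 m/s) (linear speed of panel above 0.6 m/s and contact force between the fingers and panel below 0.2 N).
It fails at once if the mug is dropped (falls freely faster than 1.1 m/s) (linear speed of mug above 1.1 m/s and contact force between the fingers and mug below 0.2 N).
It fails at once if the short panel is taken or shoved more than 30 mm (distance of short_panel from where it was at the start of the episode above 0.03 m).
It fails at once if the cup, the bowl or the jar is shoved more than 40 mm (distance of any of cup, bowl, glaze_jar from where it was at the start of the episode above 0.04 m).
It also fails if it takes over 72 s, if anything falls off the work surface, if the arm or the gripper's body presses on something with over 40 N, if the wrist force passes 120 N, or if a joint passes its speed limit or range.

## Robot

A 7-joint arm with a two-finger parallel gripper is mounted at the origin on the work surface. World frame = base frame: x ahead of the robot, y to its left, z up, the work surface at z = 0. Lengths are in m, angles in rad, forces in N, time in s.
With the tool pointing down it reaches from about 0.425 to 0.875 m from the base axis. Payload 4.7 kg.
Tool frame: the origin (TCP) lies between the finger pads; the fingertips stand 25 mm ahead of it and the grasp point (between the pads) lies 6 mm ahead of it; z points along the fingers, y is the line along which they close (so a half turn about z gives the same grasp; the last joint's range is limited). The gripper opens to 87 mm and grips with 3 to 60 N. Pads are 19 mm wide; open, the fingers measure 117 mm over their backs; the gripper's body (75 mm by 190 mm) begins 51 mm behind the grasp point.
Start: joints at [-1.174, 0.321, -0.07, 1.45, 0.023, 1.371, -0.057], TCP at [0.243, 0.603, 0.248] pointing down, gripper open.
Joint ranges: [-2.86, 2.86], [-0.3, 2.09], [-1.38, 1.24], [0.06, 2.45], [-1.56, 4.7], [0.09, 2.05], [-2.69, 2.69]. Speed limits (rad/s): [2.57, 2.57, 3.14, 3.14, 3.14, 3.14, 3.14].

## Interface

Orientations are given as a unit quaternion [w, x, y, z].
In Python, from station import * gives the robot as it stands.
- The arm moves only by the tool send_rows, never from a script. Its argument "moves" is text: rows parted by semicolons, each of 7 numbers parted by spaces: the opening, from -1 (shut) to 1 (fully open), then the shift along the tool's x, y, z in mm, then the turn, a rotation vector about the tool's x, y, z in rad. In form: grip x y z wx wy wz; .... A call has 1 to 12 rows; each row is the pose to reach, as a shift and turn from the pose commanded when the call began, along the tool's axes at that moment; what a row does not reach only later rows make up. A row lasts 1/8 s, in which the tool goes at most 62.5 mm and 10.7 degrees, less where a joint would pass 70% of its speed; a pose out of reach is approached as far as the arm can. A call with a gripper value outside its range is refused whole. The fingers move at their own pace and stop on an object; the grip force is fixed at half the most. Time passes only in rows, so rows that repeat a pose let the fingers close. It gives the time, the measured TCP pose, the force, the opening and the grip force at its end, in the units of the state.
- state(): the state, without advancing time (a new reading comes with each control period).
- camera(name): name is "scene" or "top" or "wrist"; returns a dict with "pixels" (480x640x3 uint8, red, green, blue), "depth" (480x640 float32, m along the optical axis (not along the pixel's ray), 0 where there is no reading), "camera_matrix" (3x3 intrinsics, pixels), "k1" (the pictures are not rectified: a ray, as slopes to the right and down, at radius r is drawn at 1 + k1 r^2 times it, then the intrinsics apply), "R" (3x3) and "t" (3): a world point X has camera coordinates R X + t; the wrist camera has in their place "tool_from_camera" (4x4, takes a point from camera to tool coordinates, whose origin is the TCP and whose axes are the flange's). Camera axes: x right, y down, z forward; pixel columns grow to the right and rows downward; lengths in m; the calibration is good to about 2 mm. A picture is of the moment at which its call begins: read the wrist's pose just before it.
- finish_job(): hands the job in; it is judged then, once.
Trained networks look in the newest picture that a camera, given by its name, has taken for a name from the list of things; names that differ only in an ending like _2 or _b are one class to them, and where a whole thing is asked for, a point or a joint stands for the part that bears it (a point fixed in the world has none). Each returns a list of dicts, best first, with "score" (0 to 1); they miss things now and then, are a little off and sometimes report something else, mostly with a low value. They report only what shows in the picture. A call takes as long as a camera call. They do not tell look-alikes from the thing itself.
- look_for(thing, camera): "centre" ([x, y, z] in m, in the coordinates of the camera as it stood for that picture, good to about 4 mm: the middle of the surface that is visible of it).
The state is a dict: "time_s": time; "joint_positions": joint angles; "qvel": joint speeds; "joint_torque": joint torques, N m; "ee_pos": TCP position; "ee_rot": TCP orientation; "contact_force": force on the tool from outside, world axes, zero at the start; "moment": the same for the moment, N m; "grip_width": finger opening in m; "finger_force": force on a finger pad.
Only numpy, scipy, OpenCV 4.12 (cv2) and the standard library are available. Lean on these libraries where they do the work, as an engineer would, in place of code of your own. Each camera call takes 0.05 s, during which the arm holds its last target. There are 200 camera calls.

## Working session

There is one attempt and no reset: what is moved stays moved. The work goes in short steps, Python scripts to look and compute and a tool call to move; the robot and the scene stay as the last step left them, time stands still between calls to the robot, and variables do not carry over. Pictures are saved under pics/ and viewed, at most 10 in all, crops included, and the job is handed in when it is done.

Besides the shell and the picture viewer there is one more tool, called after "Call:" as name(argument=value, ...), one argument or row to a line, values as JSON. send_rows: Moves the arm, as the interface text tells. Its arguments: {"type":"object","properties":{"moves":{"type":"string"}},"required":["moves"]}

```bash
ls; mkdir -p pics
cat > h.py <<'E'
from station import *
import numpy as np, cv2
from scipy.spatial.transform import Rotation as Ro
def rot(q): return Ro.from_quat([q[1],q[2],q[3],q[0]]).as_matrix()
def w2c(c,s=None):
    # returns Rw,tw : world = Rw@pc+tw
    if "R" in c: return c["R"].T, -c["R"].T@c["t"]
    T=np.array(c["tool_from_camera"]); R=rot(s["ee_rot"])
    return R@T[:3,:3], R@T[:3,3]+np.array(s["ee_pos"])
def cloud(c,s=None):
    K=np.array(c["camera_matrix"]); h,w=c["depth"].shape
    v,u=np.mgrid[:h,:w].astype(float)
    xd=(u-K[0,2])/K[0,0]; yd=(v-K[1,2])/K[1,1]
    x,y=xd.copy(),yd.copy()
    for _ in range(8):
        f=1+c["k1"]*(x*x+y*y); x=xd/f;y=yd/f
    d=c["depth"].astype(float); P=np.stack([x*d,y*d,d],-1)
    R,t=w2c(c,s); W=P@R.T+t; W[d==0]=np.nan
    return W
def save(c,n,crop=None,k=1):
    im=cv2.cvtColor(c["pixels"],cv2.COLOR_RGB2BGR)
    if crop: a,b,e,f=crop; im=im[b:f,a:e]
    if k!=1: im=cv2.resize(im,None,fx=k,fy=k,interpolation=cv2.INTER_CUBIC)
    cv2.imwrite("pics/"+n+".png",im)
E
python3 - <<'E'
from h import *
for n in ["scene","top"]:
    c=camera(n); save(c,n+"0"); W=cloud(c); np.save(n+"W.npy",W)
    R,t=w2c(c); print(n,t.round(3),R[:,2].round(2))
    for th in ["panel","short_panel","drip_stand","rack","keeper","keeper_knob","mug","mug_handle","hook_stand","cup","bowl","glaze_jar"]:
        print(th,[(round(float(d["score"]),2),(R@np.array(d["centre"])+t).round(3).tolist()) for d in look_for(th,n)[:3]])
s=state(); print(s)
E
```

```text
pics
scene [1.003 0.634 0.708] [-0.53 -0.63 -0.57]
panel [(0.81, [0.513, 0.237, 0.076])]
short_panel [(0.96, [0.571, 0.256, 0.073])]
drip_stand [(0.72, [0.448, 0.012, 0.064]), (0.67, [0.58, 0.264, 0.008])]
rack [(0.59, [0.57, -0.232, 0.045]), (0.45, [0.71, 0.038, 0.015])]
keeper [(0.85, [0.472, -0.306, 0.126])]
keeper_knob [(0.63, [0.473, -0.313, 0.127])]
mug [(0.72, [0.449, 0.014, 0.065]), (0.66, [0.202, 0.29, 0.062]), (0.56, [0.244, -0.218, 0.064])]
mug_handle [(0.96, [0.243, -0.22, 0.058]), (0.91, [0.203, 0.293, 0.061]), (0.62, [0.45, 0.007, 0.062])]
hook_stand [(0.71, [0.707, 0.039, 0.017]), (0.71, [0.738, 0.232, 0.08]), (0.51, [0.474, -0.307, 0.128])]
cup [(0.73, [0.392, -0.144, 0.06])]
bowl [(0.92, [0.341, 0.352, 0.029])]
glaze_jar [(0.89, [0.735, 0.231, 0.079]), (0.24, [0.705, 0.039, 0.015])]
top [ 0.366 -0.008  1.455] [ 0.06  0.01 -1.  ]
panel [(0.59, [0.504, 0.221, 0.107])]
short_panel [(0.83, [0.562, 0.239, 0.105])]
drip_stand [(0.75, [0.54, 0.203, 0.003])]
rack [(0.55, [0.544, -0.236, 0.016])]
keeper [(0.76, [0.476, -0.319, 0.131])]
keeper_knob [(0.79, [0.482, -0.322, 0.12
[... 452 characters left out ...]
positions': array([-1.17389368,  0.32098837, -0.07005327,  1.45052072,  0.0225516 ,
        1.37078213, -0.05690705]), 'qvel': array([ 0.00067561,  0.00092492, -0.0008068 , -0.0013802 , -0.00020962,
        0.00109628, -0.00110049]), 'joint_torque': array([-1.34094080e-04, -4.91109502e+01, -4.03271886e-01, -3.12765920e+01,
       -6.37441152e-02,  3.40541673e-02,  2.09785725e-05]), 'ee_pos': array([0.2428283 , 0.6029537 , 0.24758329]), 'ee_rot': array([1.38823395e-05, 1.90255202e-01, 9.81734667e-01, 4.11905367e-05]), 'contact_force': array([ 0.95116805, -0.1058572 , -0.42069813]), 'moment': array([ 0.08084811, -0.00068064,  0.04967005]), 'finger_force': 0.0, 'grip_width': 0.0868784185745276}
```

View pics/scene0.png

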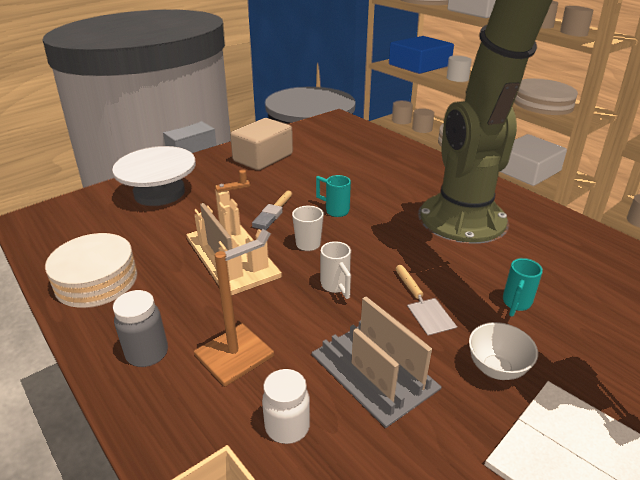

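View pics/top0.png

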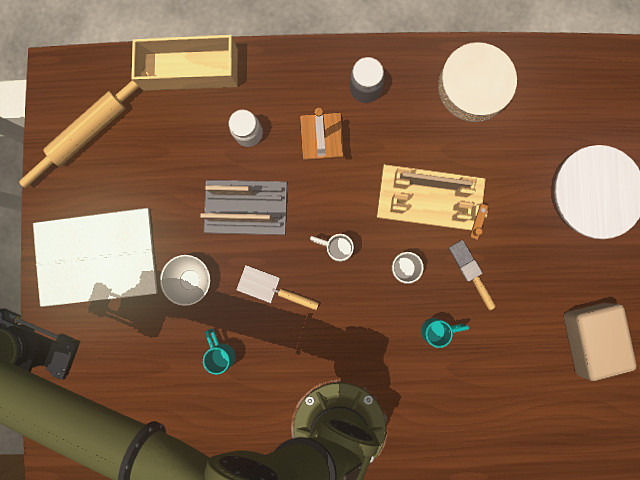

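The scene view shows the white mug at (336,268), the drip stand at (376,365) with the long panel at the back, the rack at (235,245), the keeper open at (233,186), and the hook stand at (232,330). In the top view, world +x is up and +y is left. The long panel is at (242,215), the short panel at (228,188), the mug at (340,247) with its handle to the left, the rack at (432,197) with its keeper at (480,220), and the hook at (321,135) pointing down. The two teal mugs are decoys.

```bash
cat > m.py <<'E'
from h import *
def line(P,name):
    xy=P[:,:2]; r=cv2.minAreaRect(xy.astype(np.float32)*1000)
    m=xy.mean(0); d=np.linalg.svd(xy-m,full_matrices=False)[2][0]
    if d[1]<0:d=-d
    print(name,len(P),"rect c",np.round(r[0],1),"size",np.round(r[1],1),"mean",m.round(4),"z",np.nanmedian(P[:,2]).round(4),"yaw of y-axis",round(float(np.arctan2(-d[0],d[1])),4))
def box(W,x0,x1,y0,y1,z0,z1):
    P=W.reshape(-1,3); return P[(P[:,0]>x0)&(P[:,0]<x1)&(P[:,1]>y0)&(P[:,1]<y1)&(P[:,2]>z0)&(P[:,2]<z1)]
E
python3 - <<'E'
from m import *
for n in ["top","scene"]:
    W=np.load(n+"W.npy"); print(n)
    print("table z",np.nanmedian(box(W,.3,.6,-.1,-.05,-.03,.03)[:,2]))
    line(box(W,.47,.535,.1,.35,.1,.125),"panel")
    line(box(W,.54,.6,.1,.35,.1,.125),"short")
    line(box(W,.45,.7,.1,.35,.02,.045),"ribs")
    line(box(W,.56,.64,-.35,-.1,.105,.125),"rackpanel")
    line(box(W,.42,.64,-.42,-.08,.008,.022),"rackbase")
    line(box(W,.42,.58,-.42,-.08,.09,.112),"guides")
    line(box(W,.42,.55,-.42,-.25,.118,.14),"keeper")
    line(box(W,.42,.55,-.42,-.25,.141,.18),"knob")
    line(box(W,.40,.5,-.05,.08,.08,.1),"mugrim")
    line(box(W,.40,.5,.03,.1,.03,.1),"handle")
    line(box(W,.56,.8,-.05,.1,.205,.225),"hook")
    line(box(W,.56,.8,-.05,.1,.226,.25),"tip/post")
    line(box(W,.56,.8,-.1,.15,.008,.05),"hookbase")
E
```

```text
top
table z -0.0006260875378751862
panel 321 rect c [505.4 226.2] size [158.   10.7] mean [0.5051 0.2241] z 0.1066 yaw of y-axis -0.0432
short 193 rect c [568.4 244.8] size [99.5 10.4] mean [0.5685 0.2453] z 0.1067 yaw of y-axis -0.0239
ribs 945 rect c [595.6 215.4] size [180.6 211.4] mean [0.5416 0.2086] z 0.0308 yaw of y-axis 0.5335
rackpanel 354 rect c [ 579.8 -230.6] size [165.8  17.3] mean [ 0.5794 -0.2318] z 0.114 yaw of y-axis -0.146
rackbase 3583 rect c [ 530.1 -253.1] size [218.5 322.9] mean [ 0.5393 -0.2264] z 0.0147 yaw of y-axis -0.218
guides 436 rect c [ 536.3 -239. ] size [ 87.1 211.2] mean [ 0.5446 -0.2493] z 0.0977 yaw of y-axis -0.0563
keeper 272 rect c [ 480.6 -323. ] size [27.  79.1] mean [ 0.4847 -0.3216] z 0.1288 yaw of y-axis 1.1797
knob 53 rect c [ 456.8 -312.2] size [14.8 14. ] mean [ 0.4567 -0.3112] z 0.1581 yaw of y-axis 0.1191
mugrim 170 rect c [443.1   1.3] size [95.1 60. ] mean [ 0.4347 -0.0039] z 0.0885 yaw of y-axis -0.3577
handle 53 rect c [450.9  43.7] size [27.9  9.7] mean [0.4507 0.0439] z 0.0779 yaw of y-axis -0.3245
hook 262 rect c [665.3  26.8] s
[... 955 characters left out ...]
t c [ 482.8 -314.3] size [24.9 78.9] mean [ 0.4837 -0.3135] z 0.1287 yaw of y-axis 1.2224
knob 60 rect c [ 455.8 -307.2] size [18.  13.2] mean [ 0.4578 -0.3052] z 0.1537 yaw of y-axis 1.5651
mugrim 336 rect c [442.    3.2] size [96.4 61.2] mean [ 0.4337 -0.0028] z 0.0868 yaw of y-axis -0.5127
handle 156 rect c [451.3  46.4] size [33.7 10. ] mean [0.4547 0.0536] z 0.0683 yaw of y-axis -0.3163
hook 489 rect c [669.1  29.9] size [95.3 20.8] mean [0.6713 0.0332] z 0.2201 yaw of y-axis -1.473
tip/post 145 rect c [665.3  30.7] size [101.7  17.4] mean [0.6703 0.032 ] z 0.23 yaw of y-axis -1.5053
hookbase 2730 rect c [678.7  44.7] size [132.6 296.7] mean [0.7028 0.0458] z 0.0144 yaw of y-axis 0.9299
```

```bash
cat >> h.py <<'E'
def plan(p,az,s=None):
    "target TCP (m) pointing down, tool y at azimuth az (deg, mod 180) -> shift mm, rotvec"
    s=s or state(); R=rot(s["ee_rot"]); y=R[:,1]
    cur=np.degrees(np.arctan2(y[1],y[0])); d=(az-cur+90)%180-90
    a=np.radians(cur+d); yy=np.array([np.cos(a),np.sin(a),0]); zz=np.array([0,0,-1.]); T=np.stack([np.cross(yy,zz),yy,zz],1)
    rv=Ro.from_matrix(R.T@T).as_rotvec(); sh=R.T@(np.array(p)-s["ee_pos"])*1000
    print("t",round(s["time_s"],2),"TCP",s["ee_pos"].round(4),"az",round(cur,2),"shift",sh.round(1),"rv",rv.round(4))
E
python3 - <<'E'
from h import *
plan([.505,.228,.25],-2.46)
E
```

```text
t 1.3 TCP [0.2428 0.603  0.2476] az 68.06 shift [-383.3 -249.9   -2.4] rv [ 1.0000e-04 -0.0000e+00  1.2309e+00]
```

Call:
send_rows(
  moves="1 -40 -25 0 0 0 0.12; 1 -80 -52 0 0 0 0.26; 1 -120 -78 0 0 0 0.4; 1 -165 -107 0 0 0 0.54; 1 -210 -137 0 0 0 0.68; 0.5 -255 -166 0 0 0 0.82; 0.2 -300 -195 0 0 0 0.96; 0 -340 -221 0 0 0 1.1; 0 -370 -241 0 0 0 1.2; 0 -383 -250 0 0 0 1.231; 0 -383 -250 0 0 0 1.231; 0 -383 -250 0 0 0 1.231",
)

```text
time_s: 2.8
ee_pos: [0.5036, 0.2302, 0.2474]
ee_rot: [-0.001, 0.721, 0.693, -0.0]
contact_force: [0.3, 0.9, -0.3]
grip_width: 0.0439
finger_force: 0.0
```

```bash
cat > w.py <<'E'
from m import *
s=state(); c=camera("wrist"); W=cloud(c,s); np.save("wristW.npy",W)
E
python3 - <<'E'
from w import *
save(c,"w1")
line(box(W,.47,.54,.1,.35,.1,.125),"panel")
line(box(W,.54,.6,.1,.35,.1,.125),"short")
line(box(W,.47,.62,.1,.35,.025,.04),"ribs")
plan([.505,.228,.25],-2.46)
E
```

```text
panel 2944 rect c [505.5 230.8] size [153.7   9.7] mean [0.5055 0.237 ] z 0.1072 yaw of y-axis -0.0433
short 2194 rect c [570.2 246.7] size [99.3 10.9] mean [0.5695 0.2488] z 0.1071 yaw of y-axis -0.042
ribs 5852 rect c [536.8 220.4] size [179.6  93.4] mean [0.5294 0.2307] z 0.0313 yaw of y-axis -0.115
t 2.85 TCP [0.5036 0.2302 0.2474] az -2.23 shift [-2.1  1.5 -2.6] rv [-0.0007 -0.0006  0.0041]
```

View pics/w1.png

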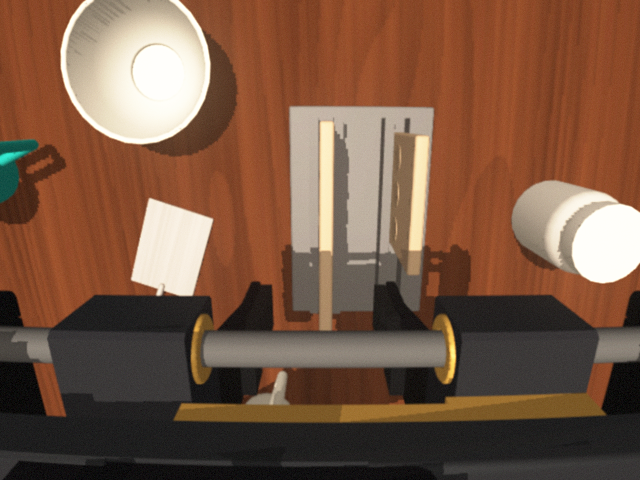

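The wrist view shows the long panel's top edge at columns 318–334, running down to row 330. It lies between the fingers at (258,310) and (392,310), and the short panel at (415,200) is outside them.

Call:
send_rows(
  moves="0 0 0 40 0 0 0; 0 0 0 80 0 0 0; 0 0 0 115 0 0 0; 0 0 0 140 0 0 0; 0 0 0 158 0 0 0; 0 0 0 158 0 0 0; 0 0 0 158 0 0 0",
)

```text
time_s: 3.72
ee_pos: [0.5053, 0.2287, 0.0906]
ee_rot: [0.0, 0.722, 0.692, 0.001]
contact_force: [0.9, 0.1, 0.3]
grip_width: 0.0437
finger_force: 0.0
```

Run:
```python
from h import *
plan([.5055,.228,.091],-2.46); print(state()["contact_force"])
```

```text
t 3.73 TCP [0.5053 0.2287 0.0906] az -2.43 shift [-0.7  0.2 -0.4] rv [ 0.0015 -0.001   0.0006]
[0.9015276  0.07253718 0.34059379]
```

Right on target. Close the fingers, then lift.

Call:
send_rows(
  moves="-1 0 0 0 0 0 0; -1 0 0 0 0 0 0; -1 0 0 0 0 0 0; -1 0 0 0 0 0 0; -1 0 0 0 0 0 0; -1 0 0 0 0 0 0; -1 0 0 -10 0 0 0; -1 0 0 -25 0 0 0; -1 0 0 -45 0 0 0; -1 0 0 -70 0 0 0; -1 0 0 -95 0 0 0; -1 0 0 -120 0 0 0",
)

```text
time_s: 5.22
ee_pos: [0.5042, 0.2279, 0.2112]
ee_rot: [-0.0, 0.722, 0.692, -0.0]
contact_force: [0.2, -0.1, -3.4]
grip_width: 0.0097
finger_force: 30.0
```

Call:
send_rows(
  moves="-1 0 0 -25 0 0 0; -1 0 0 -45 0 0 0; -1 0 0 -45 0 0 0; -1 0 0 -45 0 0 0",
)

```text
time_s: 5.72
ee_pos: [0.504, 0.2278, 0.2539]
ee_rot: [-0.0, 0.722, 0.692, -0.001]
contact_force: [-0.0, 0.5, -4.3]
grip_width: 0.0098
finger_force: 30.0
```

Run:
```python
from h import *
from m import *
s=state(); c=camera("wrist"); W=cloud(c,s)
z=s["ee_pos"][2]; line(box(W,.47,.54,.1,.35,z-.02,z+.03),"panel top"); print(s["ee_pos"],s["contact_force"],s["moment"])
save(c,"w2")
# slot target from rack
plan([.5211,-.2214,.256],-8.25)
```

```text
panel top 11147 rect c [502.2 257.9] size [29.4 98.7] mean [0.5051 0.259 ] z 0.2713 yaw of y-axis -0.042
[0.50403548 0.22778275 0.2539163 ] [-2.63644949e-03  5.48984876e-01 -4.25689104e+00] [-0.10380115  0.05861559 -0.03385132]
t 5.78 TCP [0.504  0.2277 0.2535] az -2.46 shift [-448.    36.4   -2.1] rv [-0.0018  0.0011  0.1011]
```

Call:
send_rows(
  moves="-1 -20 2 0 0 0 0.01; -1 -60 5 0 0 0 0.02; -1 -105 9 0 0 0 0.03; -1 -150 12 0 0 0 0.04; -1 -195 16 0 0 0 0.05; -1 -240 20 0 0 0 0.06; -1 -285 23 0 0 0 0.07; -1 -330 27 0 0 0 0.08; -1 -375 31 0 0 0 0.09; -1 -415 34 0 0 0 0.1; -1 -440 36 0 0 0 0.1; -1 -448 36 0 0 0 0.1",
)

```text
time_s: 7.28
ee_pos: [0.5196, -0.2243, 0.2541]
ee_rot: [-0.0, 0.757, 0.653, -0.001]
contact_force: [-0.0, 0.8, -3.5]
grip_width: 0.0098
finger_force: 30.0
```

Call:
send_rows(
  moves="-1 0 0 0 0 0 0; -1 0 0 0 0 0 0; -1 0 0 0 0 0 0",
)

```text
time_s: 7.65
ee_pos: [0.5217, -0.2198, 0.2545]
ee_rot: [-0.0, 0.755, 0.656, 0.0]
contact_force: [-0.2, 0.1, -3.9]
grip_width: 0.0099
finger_force: 30.0
```

Run:
```python
from h import *
from m import *
s=state(); c=camera("wrist"); W=cloud(c,s); np.save("wristW.npy",W); save(c,"w3")
line(box(W,.56,.64,-.35,-.1,.108,.12),"rear")
P=box(W,.56,.64,-.35,-.1,.108,.12)
u=np.array([np.sin(.144),np.cos(.144)]); x=np.array([u[1],-u[0]])
print("rear +y end along u",np.percentile(P[:,:2]@u,[98,99.5])," across",np.percentile(P[:,:2]@x,[2,50,98]))
P=W.reshape(-1,3); z=s["ee_pos"][2]
o=np.array([.5211,-.2214])
L=np.c_[(P[:,:2]-o)@x,(P[:,:2]-o)@u,P[:,2]]
L=L[np.isfinite(L).all(1)]
np.save("L.npy",L)
a=L[(abs(L[:,0])<.02)&(L[:,2]>.165)&(L[:,2]<.29)&(L[:,1]>.03)]; print("panel far end",np.percentile(a[:,1],[50,98,99.5]),"x at top",np.percentile(a[a[:,2]>.265,0],[2,50,98]))
for z0,z1 in [(.09,.11),(.07,.09),(.012,.018)]:
    g=L[(L[:,0]>-.06)&(L[:,0]<.02)&(L[:,1]>.04)&(L[:,1]<.12)&(L[:,2]>z0)&(L[:,2]<z1)]; print(z0,len(g),[np.percentile(g[:,i],[1,10,50,90,99]).round(4) for i in (0,1)] if len(g) else "")
plan([.5211,-.2214,.256],-8.25)
t=camera("top"); save(t,"t3",(360,140,520,260),5)
Wt=cloud(t); line(box(Wt,.45,.6,-.35,-.1,.26,.28),"panel top in top cam"); line(box(Wt,.56,.64,-.35,-.1,.105,.125),"rear")
```

```text
rear 2653 rect c [ 583.8 -214.7] size [125.5  10.9] mean [ 0.5838 -0.2105] z 0.1141 yaw of y-axis -0.1511
rear +y end along u [-0.06794642 -0.06660231]  across [0.60332431 0.60784874 0.61331239]
panel far end [0.05786371 0.08066781 0.08125631] x at top [-0.00483244 -0.00012626  0.00471862]
0.09 644 [array([-0.0154, -0.0145,  0.0131,  0.0172,  0.0183]), array([0.0593, 0.0621, 0.0758, 0.0873, 0.0888])]
0.07 162 [array([-0.0168, -0.0167,  0.0016,  0.0194,  0.0198]), array([0.0599, 0.0651, 0.0876, 0.0891, 0.0892])]
0.012 2885 [array([-0.0332, -0.0305, -0.0174,  0.0141,  0.0194]), array([0.0412, 0.0504, 0.0985, 0.1152, 0.1187])]
t 7.7 TCP [ 0.5217 -0.22    0.2545] az -8.09 shift [-1.5 -0.4 -1.5] rv [ 0.0001 -0.0005  0.0029]
panel top in top cam 146 rect c [ 529.3 -169.3] size [54.2 10.8] mean [ 0.5289 -0.1666] z 0.2719 yaw of y-axis -0.1462
rear 139 rect c [ 586.7 -185.7] size [62.9 11.2] mean [ 0.5864 -0.1851] z 0.1138 yaw of y-axis -0.1477
```

View pics/w3.png

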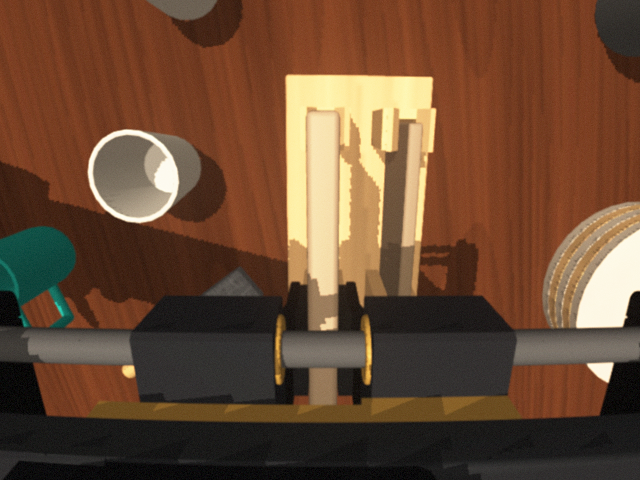

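The wrist view shows the held panel at column 322, rows 112–400. It is in line with the free slot's guide flares at (345,127), and the rear panel is at (413,200). The measured offsets are about 1 mm, so I correct them and lower to the flare.

Call:
send_rows(
  moves="-1 -1.5 1 0 0 0 0; -1 -1.5 1 20 0 0 0; -1 -1.5 1 45 0 0 0; -1 -1.5 1 65 0 0 0; -1 -1.5 1 72 0 0 0; -1 -1.5 1 72 0 0 0",
)

```text
time_s: 8.5
ee_pos: [0.5222, -0.2228, 0.1826]
ee_rot: [-0.0, 0.756, 0.655, -0.0]
contact_force: [-0.5, 0.3, -2.7]
grip_width: 0.0101
finger_force: 30.0
```

Call:
send_rows(
  moves="-1 0 0 5 0 0 0; -1 0 0 10 0 0 0; -1 0 0 15 0 0 0; -1 0 0 20 0 0 0; -1 0 0 20 0 0 0",
)

```text
time_s: 9.12
ee_pos: [0.5219, -0.2226, 0.162]
ee_rot: [-0.0, 0.756, 0.655, -0.0]
contact_force: [-0.6, -0.0, -3.5]
grip_width: 0.0096
finger_force: 30.0
```

Call:
send_rows(
  moves="-1 0 0 8 0 0 0; -1 0 0 16 0 0 0; -1 0 0 25 0 0 0; -1 0 0 34 0 0 0; -1 0 0 42 0 0 0; -1 0 0 50 0 0 0; -1 0 0 55 0 0 0; -1 0 0 58 0 0 0; -1 0 0 58 0 0 0",
)

```text
time_s: 10.25
ee_pos: [0.5222, -0.2227, 0.1045]
ee_rot: [-0.0, 0.756, 0.655, -0.0]
contact_force: [-0.5, -0.5, -3.4]
grip_width: 0.0099
finger_force: 30.0
```

Call:
send_rows(
  moves="-1 0 0 2 0 0 0; -1 0 0 4 0 0 0; -1 0 0 5 0 0 0; -1 0 0 5 0 0 0",
)

```text
time_s: 10.75
ee_pos: [0.5222, -0.2227, 0.0995]
ee_rot: [-0.0, 0.756, 0.655, 0.0]
contact_force: [-1.0, -0.0, -2.7]
grip_width: 0.0097
finger_force: 30.0
```

Call:
send_rows(
  moves="-1 0 0 1 0 0 0; -1 0 0 1.5 0 0 0; -1 0 0 2 0 0 0; -1 0 0 2.5 0 0 0; -1 0 0 2.5 0 0 0",
)

```text
time_s: 11.38
ee_pos: [0.5222, -0.2227, 0.097]
ee_rot: [-0.0, 0.756, 0.655, 0.0]
contact_force: [-0.3, 0.5, -4.2]
grip_width: 0.0097
finger_force: 30.0
```

Call:
send_rows(
  moves="-1 0 0 0.5 0 0 0; -1 0 0 1 0 0 0; -1 0 0 1.5 0 0 0; -1 0 0 1.5 0 0 0",
)

```text
time_s: 11.88
ee_pos: [0.5224, -0.2228, 0.0967]
ee_rot: [-0.0, 0.756, 0.655, 0.0]
contact_force: [-3.3, 1.6, 6.4]
grip_width: 0.0096
finger_force: 30.0
```

The panel touched the floor: the force flipped sign and the height agrees. Release and rise.

Call:
send_rows(
  moves="-0.8 0 0 0.5 0 0 0; -0.6 0 0 0 0 0 0; -0.4 0 0 0 0 0 0; -0.4 0 0 0 0 0 0; -0.4 0 0 -15 0 0 0; -0.4 0 0 -40 0 0 0; -0.4 0 0 -70 0 0 0; -0.4 0 0 -105 0 0 0; -0.4 0 0 -130 0 0 0; -0.4 0 0 -135 0 0 0; -0.4 0 0 -135 0 0 0",
)

```text
time_s: 13.25
ee_pos: [0.5221, -0.2227, 0.2305]
ee_rot: [-0.0, 0.756, 0.655, 0.0]
contact_force: [-0.2, -0.6, -0.6]
grip_width: 0.0262
finger_force: 0.0
```

Run:
```python
from w import *
u=np.array([np.sin(.145),np.cos(.145)]); x=np.array([u[1],-u[0]]); o=np.array([.5222,-.2227])
P=W.reshape(-1,3);P=P[np.isfinite(P).all(1)];L=np.c_[(P[:,:2]-o)@x,(P[:,:2]-o)@u,P[:,2]]
a=L[(abs(L[:,0])<.012)&(L[:,2]>.105)&(L[:,2]<.13)&(L[:,1]>.0)]; print(len(a),np.percentile(a[:,1],[2,50,99]),"x",np.percentile(a[:,0],[2,50,98]),"z",np.percentile(a[:,2],[5,50,95]))
t=camera("top"); Wt=cloud(t); sc=camera("scene"); Ws=cloud(sc)
for w in (Wt,Ws):
    line(box(w,.49,.55,-.32,-.13,.108,.1185),"panel"); line(box(w,.42,.55,-.42,-.25,.141,.18),"knob"); line(box(w,.42,.55,-.42,-.25,.118,.14),"keeper")
save(sc,"s4",(160,140,320,320),4)
print(state()["ee_pos"])
```

```text
2033 [0.00176551 0.0416187  0.07899806] x [-0.00520849 -0.00021952  0.00431138] z [0.11269776 0.11418024 0.11537683]
panel 127 rect c [ 528.8 -177.7] size [64.4 11. ] mean [ 0.5288 -0.1776] z 0.1142 yaw of y-axis -0.1438m.py:4: RuntimeWarning: Mean of empty slice.
  m=xy.mean(0); d=np.linalg.svd(xy-m,full_matrices=False)[2][0]
  ret = um.true_divide(
Traceback (most recent call last):
  File "m.py", line 4, in line
    m=xy.mean(0); d=np.linalg.svd(xy-m,full_matrices=False)[2][0]
                    ~~~~~~~~~~~~~~~~~~~~~~~~~~~~~~~~~~~~~~~~~~^^^
IndexError: index 0 is out of bounds for axis 0 with size 0
```

The panel is seated: its top is at 0.1142, the same as the rear panel. Next is the keeper. I go above the knob with the finger axis along the tangent.

```bash
cat > k.py <<'E'
from h import *
a=-.145; xh=np.array([np.cos(a),np.sin(a)]); yh=np.array([-np.sin(a),np.cos(a)])
piv=np.array([.5065,-.3281])
def knob(th): return piv+.052*(-np.sin(th)*xh+np.cos(th)*yh)
E
python3 - <<'E'
from k import *
k=knob(1.34); print(k); plan([k[0],k[1],.2305],np.degrees(1.34+a))
E
```

```text
[ 0.45812879 -0.3090153 ]
t 13.4 TCP [ 0.5216 -0.2224  0.2293] az -8.19 shift [-94.7 -50.5  -1.1] rv [-0.0016 -0.0015 -1.338 ]
```

Call:
send_rows(
  moves="-0.3 -10 -5 -3 0 0 -0.15; -0.3 -22 -12 -3 0 0 -0.32; -0.3 -35 -19 -3 0 0 -0.5; -0.2 -48 -26 -3 0 0 -0.68; -0.2 -61 -33 -3 0 0 -0.86; -0.2 -75 -40 -3 0 0 -1.04; -0.2 -86 -46 -3 0 0 -1.2; -0.2 -94.5 -50.5 -3 0 0 -1.338; -0.2 -94.5 -50.5 -3 0 0 -1.338; -0.2 -94.5 -50.5 -3 0 0 -1.338",
)

```text
time_s: 14.65
ee_pos: [0.4589, -0.3085, 0.233]
ee_rot: [-0.0, 0.188, 0.982, 0.0]
contact_force: [0.7, -0.5, -0.1]
grip_width: 0.0344
finger_force: 0.0
```

Run:
```python
from w import *
from k import *
k=knob(1.34); plan([k[0],k[1],.159],np.degrees(1.34+a))
P=box(W,.42,.50,-.36,-.26,.145,.165); print(len(P),P.mean(0) if len(P) else "")
P=box(W,.42,.53,-.36,-.26,.12,.135); print(len(P),P.mean(0) if len(P) else "")
save(c,"w5")
sc=camera("scene"); Ws=cloud(sc); P=box(Ws,.42,.5,-.36,-.26,.145,.162); print(len(P),P.mean(0) if len(P) else "")
save(sc,"s5",(160,140,320,260),5)
print(state()["grip_width"])
```

```text
t 14.7 TCP [ 0.459  -0.3084  0.2331] az 68.41 shift [ 0.6 -0.9 74.1] rv [ 0.0003 -0.0007 -0.0011]
746 [ 0.45503064 -0.30995481  0.15659602]
2135 [ 0.47964924 -0.31867421  0.12837872]
51 [ 0.45792989 -0.30517066  0.15429521]
0.03468267975100526
```

View pics/s5.png

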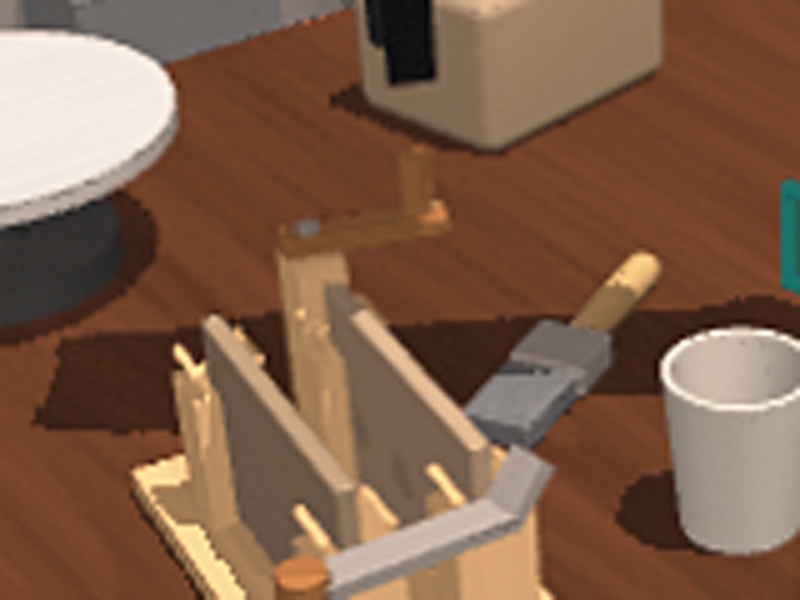

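In the scene crop, the panel in the front slot (410,380) is level with the rear panel (270,400). The keeper with its knob at (415,175) is still open.

Call:
send_rows(
  moves="-0.2 0 -1 25 0 0 0; -0.2 1 -1 50 0 0 0; -0.2 1 -1 68 0 0 0; -0.2 1 -1 73 0 0 0; -0.2 1 -1 73 0 0 0; -0.4 1 -1 73 0 0 0; -0.45 1 -1 73 0 0 0; -0.45 1 -1 73 0 0 0",
)

```text
time_s: 15.75
ee_pos: [0.4577, -0.3098, 0.161]
ee_rot: [0.0, 0.187, 0.982, 0.0]
contact_force: [-0.8, 0.8, -0.0]
grip_width: 0.0246
finger_force: 0.0
```

Run:
```python
from k import *
s=state(); R=rot(s["ee_rot"]); print(s["ee_pos"],s["contact_force"],s["grip_width"])
p0=s["ee_pos"]
for th in np.linspace(1.34,-.06,13)[1:]:
    k=knob(th); d=R.T@np.array([k[0]-p0[0],k[1]-p0[1],0])*1000
    print(round(th,3),d[:2].round(1),"wz",round(1.34-th,3))
```

```text
[ 0.45766913 -0.30980844  0.16098448] [-0.81091509  0.77418279 -0.03034776] 0.024629736741904457
1.223 [-0.5  7. ] wz 0.117
1.107 [-1.5 12.9] wz 0.233
0.99 [-3.3 18.7] wz 0.35
0.873 [-5.7 24.3] wz 0.467
0.757 [-8.7 29.5] wz 0.583
0.64 [-12.4  34.4] wz 0.7
0.523 [-16.5  38.8] wz 0.817
0.407 [-21.2  42.7] wz 0.933
0.29 [-26.3  46. ] wz 1.05
0.173 [-31.7  48.7] wz 1.167
0.057 [-37.4  50.8] wz 1.283
-0.06 [-43.3  52.2] wz 1.4
```

Call:
send_rows(
  moves="-0.45 -0.5 7 0 0 0 0.117; -0.45 -1.5 13 0 0 0 0.233; -0.45 -3.5 18.5 0 0 0 0.35; -0.45 -5.5 24.5 0 0 0 0.467; -0.45 -8.5 29.5 0 0 0 0.583; -0.45 -12.5 34.5 0 0 0 0.7; -0.45 -16.5 39 0 0 0 0.817; -0.45 -21 42.5 0 0 0 0.933; -0.45 -26.5 46 0 0 0 1.05; -0.45 -31.5 48.5 0 0 0 1.167; -0.45 -37.5 51 0 0 0 1.283; -0.45 -42 52 0 0 0 1.34",
)

```text
time_s: 17.25
ee_pos: [0.5157, -0.2764, 0.1606]
ee_rot: [-0.0, 0.757, 0.653, -0.0]
contact_force: [-1.6, 2.0, 0.4]
grip_width: 0.0239
finger_force: 0.4
```

Run:
```python
from k import *
s=state(); R=rot(s["ee_rot"]); print(s["contact_force"],s["grip_width"])
k=knob(-.1); plan([k[0],k[1],.161],np.degrees(a))
k=knob(0); plan([k[0],k[1],.161],np.degrees(a))
```

```text
[-1.56099012  2.01838668  0.42519605] 0.023874352195361753
t 17.25 TCP [ 0.5157 -0.2764  0.1606] az -8.43 shift [-0.7  3.5 -0.4] rv [-0.0005 -0.0004 -0.0021]
t 17.25 TCP [ 0.5157 -0.2764  0.1606] az -8.43 shift [-0.5 -1.7 -0.4] rv [-0.0005 -0.0004 -0.0021]
```

Call:
send_rows(
  moves="-0.45 0 1 0 0 0 0; -0.45 0 2 0 0 0 0; -0.45 0 2.5 0 0 0 0; -0.45 0 3 0 0 0 0",
)

```text
time_s: 17.75
ee_pos: [0.5181, -0.277, 0.1605]
ee_rot: [-0.001, 0.756, 0.654, -0.0]
contact_force: [-2.8, 0.9, 1.3]
grip_width: 0.0243
finger_force: 1.2
```

Call:
send_rows(
  moves="-0.45 0 1 0 0 0 0; -0.45 0 2 0 0 0 0; -0.45 0 3 0 0 0 0; -0.45 0 3 0 0 0 0",
)

```text
time_s: 18.25
ee_pos: [0.5185, -0.2771, 0.1602]
ee_rot: [-0.003, 0.757, 0.654, -0.001]
contact_force: [-9.3, 4.1, 6.6]
grip_width: 0.024
finger_force: 4.9
```

The keeper is on its stop. Back off and rise.

Call:
send_rows(
  moves="-0.45 0 -4 0 0 0 0; -0.3 0 -6.5 0 0 0 0; -0.3 0 -6.5 0 0 0 0; -0.3 0 -6.5 -20 0 0 0; -0.3 0 -6.5 -50 0 0 0; -0.3 0 -6.5 -85 0 0 0; 0 0 -6.5 -120 0 0 0; 0 0 -6.5 -130 0 0 0",
)

```text
time_s: 19.25
ee_pos: [0.5163, -0.2776, 0.2943]
ee_rot: [0.002, 0.757, 0.654, 0.001]
contact_force: [0.6, 0.5, -0.4]
grip_width: 0.0407
finger_force: 0.0
```

Run:
```python
from m import *
import k
for n in ("scene","top"):
    c=camera(n); W=cloud(c)
    P=box(W,.45,.56,-.33,-.22,.14,.165); print(n,len(P),P.mean(0).round(4) if len(P) else "")
    P=box(W,.45,.56,-.34,-.24,.12,.135); 
    if len(P)>5: line(P,"bar")
    if n=="scene": save(c,"s6",(160,140,360,290),4)
    # mug
    R=box(W,.38,.5,-.05,.04,.082,.095)[:,:2]
    H=box(W,.40,.5,.032,.12,.03,.1)
    A=np.c_[2*R,np.ones(len(R))]; q=np.linalg.lstsq(A,(R**2).sum(1),rcond=None)[0]
    print("mug c",q[:2].round(4),"r",np.sqrt(q[2]+q[0]**2+q[1]**2).round(4),"handle",H.mean(0).round(4),"ymax pt",H[H[:,1].argmax()].round(4))
print("closed knob expected",k.knob(0)); print(state()["ee_pos"])
```

```text
scene 71 [ 0.5146 -0.2715  0.1522]
bar 157 rect c [ 510.  -299.8] size [81.8 19.7] mean [ 0.5128 -0.2942] z 0.1291 yaw of y-axis -0.1263
mug c [ 0.4325 -0.0066] r 0.029 handle [0.4549 0.054  0.0632] ymax pt [0.4567 0.0639 0.0583]
top 23 [ 0.5122 -0.2729  0.1533]
bar 39 rect c [ 514.3 -271.7] size [16.8 17.5] mean [ 0.5132 -0.2694] z 0.1284 yaw of y-axis -1.2981
mug c [ 0.4321 -0.0082] r 0.0299 handle [0.4509 0.0447 0.0775] ymax pt [0.4551 0.0567 0.0773]
closed knob expected [ 0.51401361 -0.27664569]
[ 0.51574632 -0.27704014  0.29215571]
```

View pics/s6.png

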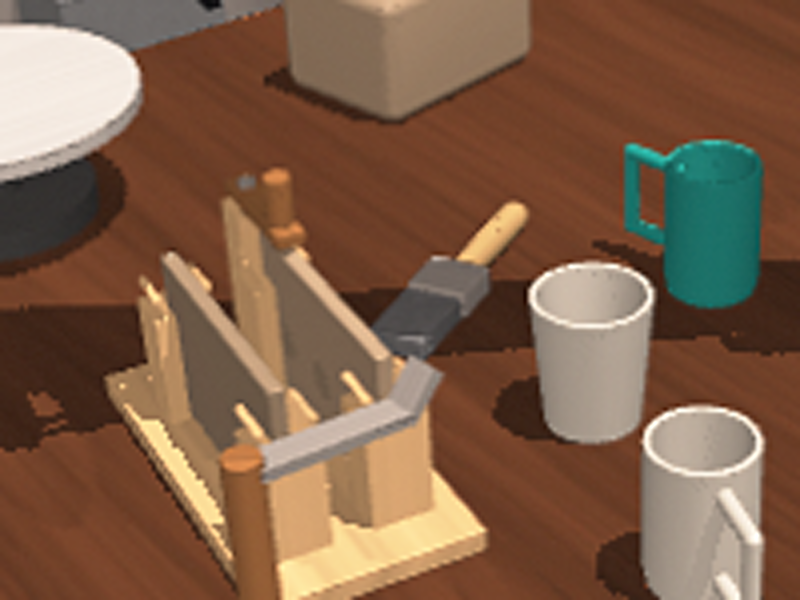

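The crop shows the keeper with its knob at (278,195) lying along the slot over the panel's end. The bar's measured yaw matches the rack. Next is the mug, at (700,500).

Run:
```python
from h import *
plan([.4323,-.007,.25],-19.5)
```

```text
t 19.35 TCP [ 0.5157 -0.277   0.2922] az -8.3 shift [ 255.2 -121.7   41.7] rv [0.003  0.     0.1954]
```

Call:
send_rows(
  moves="0.5 30 -15 0 0 0 0.02; 1 65 -31 0 0 0 0.05; 1 105 -50 0 0 0 0.08; 1 145 -69 10 0 0 0.11; 1 185 -88 20 0 0 0.14; 1 220 -105 30 0 0 0.17; 1 245 -117 40 0 0 0.195; 1 255 -121.5 41 0 0 0.195; 1 255 -121.5 41 0 0 0.195; 1 255 -121.5 41 0 0 0.195",
)

```text
time_s: 20.6
ee_pos: [0.4322, -0.008, 0.2498]
ee_rot: [0.0, 0.817, 0.577, 0.0]
contact_force: [0.2, -0.0, -0.8]
grip_width: 0.0872
finger_force: 0.0
```

Run:
```python
from w import *
plan([.4323,-.007,.25],-19.5)
R=box(W,.38,.5,-.05,.028,.08,.095)[:,:2]
A=np.c_[2*R,np.ones(len(R))]; q=np.linalg.lstsq(A,(R**2).sum(1),rcond=None)[0]
print(len(R),"mug c",q[:2].round(4),"r",np.sqrt(q[2]+q[0]**2+q[1]**2).round(4),R.min(0),R.max(0))
H=box(W,.40,.5,.03,.12,.072,.084)
line(H,"handle bar")
save(c,"w7")
```

```text
t 20.65 TCP [ 0.4323 -0.008   0.2499] az -19.6 shift [ 1.  -0.3 -0.1] rv [ 0.0007 -0.     -0.0017]
1601 mug c [ 0.4315 -0.0078] r 0.0286 [ 0.4003959  -0.03939867] [0.46207566 0.02758341]
handle bar 570 rect c [449.9  44.6] size [32.4  9.9] mean [0.4501 0.0449] z 0.0785 yaw of y-axis -0.3459
```

View pics/w7.png

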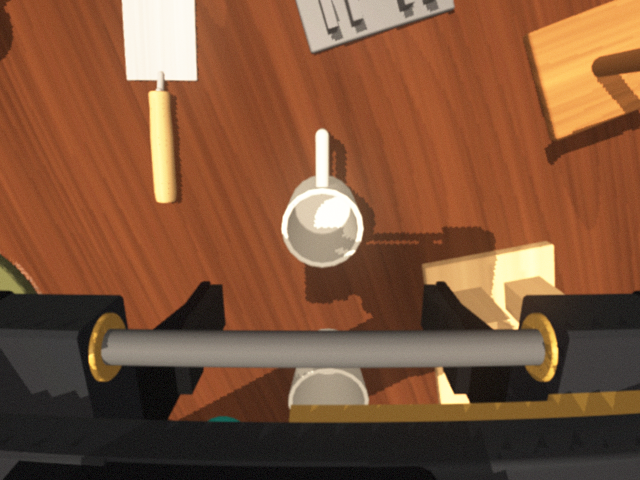

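The wrist view shows the mug at (322,228), midway between the fingers at (207,320) and (440,320). Its handle points straight up in the image, square to the closing axis.

Call:
send_rows(
  moves="1 0 -1 35 0 0 0; 1 0 -1 75 0 0 0; 1 0 -1 115 0 0 0; 1 0 -1 150 0 0 0; 1 0 -1 173 0 0 0; 1 0 -1 182 0 0 0; 1 0 -1 182 0 0 0; 0.6 0 -1 182 0 0 0; 0.3 0 -1 182 0 0 0; -0.5 0 -1 182 0 0 0; -0.5 0 -1 182 0 0 0; -0.5 0 -1 182 0 0 0",
)

```text
time_s: 22.15
ee_pos: [0.4315, -0.0064, 0.068]
ee_rot: [0.0, 0.817, 0.577, 0.001]
contact_force: [0.7, -0.3, 2.7]
grip_width: 0.06
finger_force: 30.0
```

Call:
send_rows(
  moves="-1 0 0 0 0 0 0; -1 0 0 0 0 0 0; -1 0 0 -10 0 0 0; -1 0 0 -30 0 0 0; -1 0 0 -60 0 0 0; -1 0 0 -95 0 0 0; -1 0 0 -130 0 0 0; -1 0 0 -165 0 0 0; -1 0 0 -180 0 0 0; -1 0 0 -180 0 0 0",
)

```text
time_s: 23.4
ee_pos: [0.4307, -0.0064, 0.2476]
ee_rot: [-0.0, 0.817, 0.577, 0.0]
contact_force: [0.3, 0.6, -3.3]
grip_width: 0.0603
finger_force: 30.0
```

Run:
```python
from w import *
u=np.array([np.cos(np.radians(2.8)),np.sin(np.radians(2.8))]); v=np.array([-u[1],u[0]])
print(s["ee_pos"])
z=s["ee_pos"][2]
H=box(W,.40,.5,.025,.12,z-.01,z+.025); line(H,"handle bar")
P=W.reshape(-1,3); R=box(W,.38,.5,-.06,.028,z+.012,z+.03); print("rim z",np.percentile(R[:,2],[5,50,95]) if len(R) else "")
t=camera("top"); Wt=cloud(t)
line(box(Wt,.56,.8,-.05,.1,.205,.225),"hook"); line(box(Wt,.56,.8,-.05,.1,.226,.25),"tip/post")
line(box(W,.56,.8,-.05,.1,.205,.25),"hook wrist")
```

```text
[ 0.4306859  -0.00637898  0.24756316]
handle bar 3510 rect c [447.5  41.8] size [38.8 10. ] mean [0.4479 0.043 ] z 0.258 yaw of y-axis -0.3535
rim z [0.26050935 0.26836893 0.2727181 ]
hook 263 rect c [662.5  26.7] size [78.  16.1] mean [0.6611 0.0266] z 0.2204 yaw of y-axis -1.5258
tip/post 95 rect c [663.9  27.2] size [102.3  16.8] mean [0.6748 0.0274] z 0.2294 yaw of y-axis -1.5229m.py:4: RuntimeWarning: Mean of empty slice.
  m=xy.mean(0); d=np.linalg.svd(xy-m,full_matrices=False)[2][0]
  ret = um.true_divide(
Traceback (most recent call last):
  File "m.py", line 4, in line
    m=xy.mean(0); d=np.linalg.svd(xy-m,full_matrices=False)[2][0]
                    ~~~~~~~~~~~~~~~~~~~~~~~~~~~~~~~~~~~~~~~~~~^^^
IndexError: index 0 is out of bounds for axis 0 with size 0
```

Run:
```python
from h import *
plan([.5592,-.0226,.2476],2.75)
```

```text
t 23.5 TCP [ 0.4298 -0.0065  0.246 ] az -19.48 shift [ 27.9 127.4  -1.9] rv [-0.0026  0.001  -0.3879]
```

Call:
send_rows(
  moves="-1 3 12 0 0 0 -0.05; -1 7 30 0 0 0 -0.1; -1 11 50 0 0 0 -0.16; -1 15 70 0 0 0 -0.22; -1 20 90 0 0 0 -0.28; -1 24 110 0 0 0 -0.34; -1 27 122 -1 0 0 -0.388; -1 28 127.5 -1 0 0 -0.388; -1 28 127.5 -1 0 0 -0.388; -1 28 127.5 -1 0 0 -0.388",
)

```text
time_s: 24.75
ee_pos: [0.5597, -0.0225, 0.2481]
ee_rot: [-0.0, 0.69, 0.724, -0.0]
contact_force: [0.3, 0.4, -1.8]
grip_width: 0.0601
finger_force: 30.0
```

Run:
```python
from w import *
plan([.5592,-.0226,.2476],2.75)
z=s["ee_pos"][2]
line(box(W,.5,.6,.008,.1,z-.005,z+.02),"handle wrist")
H=box(W,.6,.8,-.05,.1,.2,.25)
if len(H)>5: line(H,"hook wrist")
t=camera("top"); Wt=cloud(t)
for n,w in (("top",Wt),("scene",None)):
    if w is None: sc=camera("scene"); w=cloud(sc); save(sc,"s8",(160,160,360,310),4)
    H=box(w,.5,.6,.01,.1,z-.005,z+.02)
    if len(H)>5: line(H,n+" handle")
    line(box(w,.6,.8,-.05,.1,.226,.25),n+" tip/post")
    H=box(w,.5,.6,.0,.12,.17,.25); print("lower z",np.percentile(H[:,2],[1,5,50,99]).round(4)) if len(H) else 0
```

```text
t 24.8 TCP [ 0.5598 -0.0225  0.2484] az 2.73 shift [-0.1 -0.6  0.8] rv [-0.0005 -0.0004 -0.0003]
handle wrist 3730 rect c [557.   27.9] size [10.  40.1] mean [0.557  0.0285] z 0.2585 yaw of y-axis 0.0484
hook wrist 6916 rect c [660.4  28.2] size [93.8 17. ] mean [0.6536 0.0284] z 0.2206 yaw of y-axis -1.5212
top handle 22 rect c [555.8  41.6] size [6.6 8.7] mean [0.5553 0.0413] z 0.258 yaw of y-axis 1.5041
top tip/post 43 rect c [705.2  32.1] size [12.1 21.2] mean [0.707 0.031] z 0.2291 yaw of y-axis 1.1803
lower z [0.1998 0.2029 0.2266 0.2476]
scene handle 145 rect c [558.8  30.3] size [10.8 40.8] mean [0.5596 0.0349] z 0.2579 yaw of y-axis 0.0736
scene tip/post 150 rect c [651.   26.2] size [130.  47.] mean [0.6682 0.0307] z 0.2299 yaw of y-axis -1.4588
lower z [0.1835 0.1892 0.2172 0.2491]
```

View pics/s8.png

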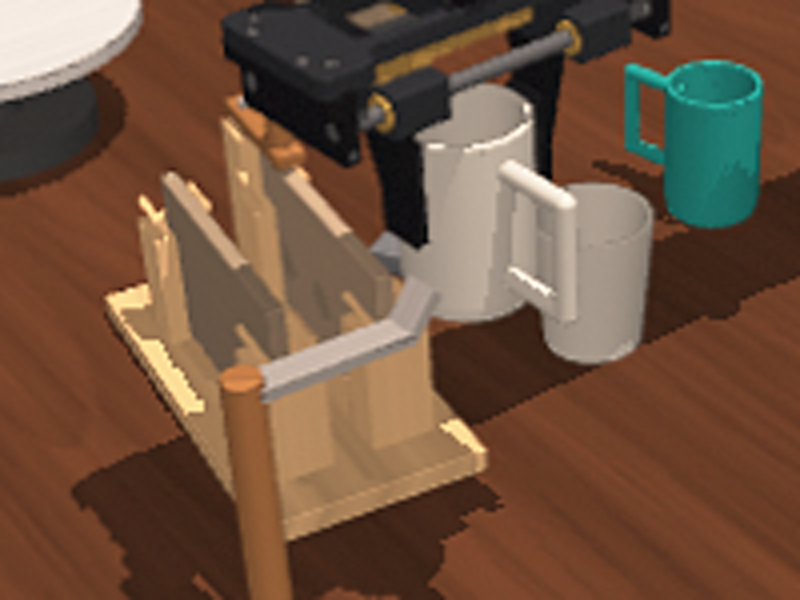

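The scene crop shows the held mug at (475,200) with its handle loop at (545,245) facing the hook tip at (425,300). In the wrist frame the handle and hook line agree within 1 mm, with clearance above and below. Advance 80 mm.

Call:
send_rows(
  moves="-1 0 8 0 0 0 0; -1 0 18 0 0 0 0; -1 0 28 0 0 0 0; -1 0 38 0 0 0 0; -1 0 48 0 0 0 0; -1 0 58 0 0 0 0; -1 0 68 0 0 0 0; -1 0 76 0 0 0 0; -1 0 80 0 0 0 0; -1 0 80 0 0 0 0",
)

```text
time_s: 26.15
ee_pos: [0.6404, -0.0187, 0.2485]
ee_rot: [-0.0, 0.69, 0.724, -0.0]
contact_force: [0.1, -0.2, -1.5]
grip_width: 0.0603
finger_force: 30.0
```

Call:
send_rows(
  moves="-1 0 0 4 0 0 0; -1 0 0 8 0 0 0; -1 0 0 13 0 0 0; -1 0 0 18 0 0 0; -1 0 0 22 0 0 0; -1 0 0 25 0 0 0; -1 0 0 25 0 0 0",
)

```text
time_s: 27.02
ee_pos: [0.6401, -0.0187, 0.2233]
ee_rot: [-0.0, 0.69, 0.724, -0.0]
contact_force: [0.8, 0.1, -2.8]
grip_width: 0.06
finger_force: 30.0
```

Call:
send_rows(
  moves="-1 0 0 1 0 0 0; -1 0 0 2 0 0 0; -1 0 0 3 0 0 0; -1 0 0 4 0 0 0; -1 0 0 4 0 0 0",
)

```text
time_s: 27.65
ee_pos: [0.6402, -0.0187, 0.2195]
ee_rot: [-0.0, 0.69, 0.724, 0.0]
contact_force: [0.1, -0.2, -2.0]
grip_width: 0.0605
finger_force: 30.0
```

Call:
send_rows(
  moves="-1 0 0 1 0 0 0; -1 0 0 2 0 0 0; -1 0 0 3 0 0 0; -1 0 0 3 0 0 0",
)

```text
time_s: 28.15
ee_pos: [0.6403, -0.0187, 0.2168]
ee_rot: [0.0, 0.69, 0.724, 0.0]
contact_force: [0.9, -0.3, -0.3]
grip_width: 0.0603
finger_force: 30.0
```

Call:
send_rows(
  moves="-1 0 0 1 0 0 0; 0.42 0 0 1 0 0 0; 0.5 0 0 1 0 0 0; 0.7 0 0 1 0 0 0; 1 0 0 1 0 0 0; 1 0 0 1 0 0 0; 1 0 0 1 0 0 0; 1 0 0 1 0 0 0",
)

```text
time_s: 29.15
ee_pos: [0.6403, -0.0187, 0.2156]
ee_rot: [0.0, 0.69, 0.724, 0.0]
contact_force: [0.4, -0.8, 0.7]
grip_width: 0.0869
finger_force: 0.0
```

Run:
```python
from h import *
s=state(); print(s["grip_width"],s["contact_force"],s["time_s"])
sc=camera("scene"); save(sc,"s9",(160,160,360,310),4)
```

```text
0.08687665019661277 [ 0.39477767 -0.80779789  0.68619679] 29.15
```

View pics/s9.png

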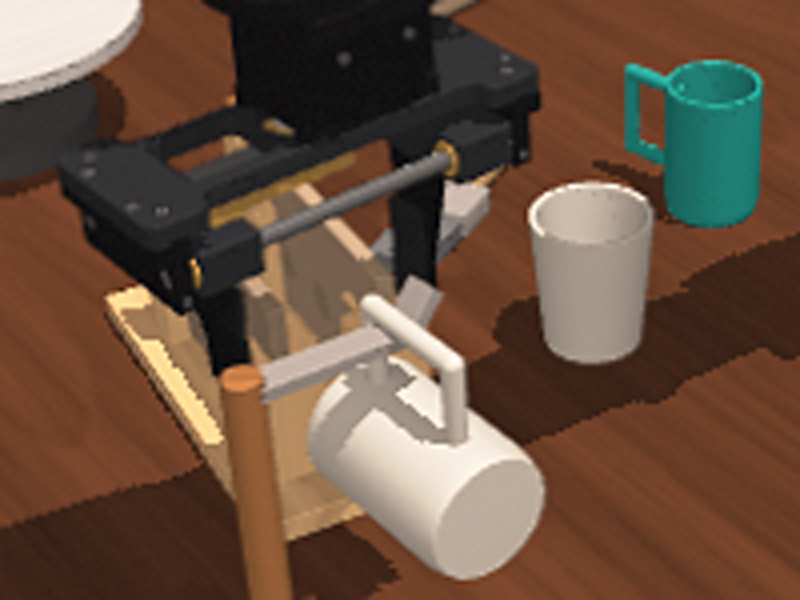

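The mug hangs from the hook at (375,340), released, with its bottom swung towards +y. Rise away and let it settle.

Call:
send_rows(
  moves="1 0 0 -15 0 0 0; 1 0 0 -40 0 0 0; 1 0 0 -75 0 0 0; 1 0 0 -110 0 0 0; 1 -20 -40 -130 0 0 0; 1 -50 -90 -130 0 0 0; 1 -80 -130 -130 0 0 0; 1 -80 -130 -130 0 0 0; 1 -80 -130 -130 0 0 0; 1 -80 -130 -130 0 0 0; 1 -80 -130 -130 0 0 0; 1 -80 -130 -130 0 0 0",
)

```text
time_s: 30.7
ee_pos: [0.5146, -0.1044, 0.3453]
ee_rot: [-0.0, 0.69, 0.724, -0.0]
contact_force: [0.1, -0.7, -0.7]
grip_width: 0.0868
finger_force: 0.0
```

Call:
send_rows(
  moves="1 0 0 0 0 0 0; 1 0 0 0 0 0 0; 1 0 0 0 0 0 0; 1 0 0 0 0 0 0; 1 0 0 0 0 0 0; 1 0 0 0 0 0 0; 1 0 0 0 0 0 0; 1 0 0 0 0 0 0",
)

```text
time_s: 31.7
ee_pos: [0.5142, -0.1048, 0.3456]
ee_rot: [0.0, 0.69, 0.724, 0.0]
contact_force: [-0.3, -0.9, -0.5]
grip_width: 0.087
finger_force: 0.0
```

Run:
```python
from m import *
W1=cloud(camera("scene")); c=camera("scene"); W=cloud(c)
d=np.abs(W-W1)[:, :, 2]; 
P=box(W,.59,.70,-.06,.16,.1,.27); print(P.min(0).round(3),P.max(0).round(3))
H=box(W,.60,.68,-.03,.12,.238,.27); 
for q in H[np.argsort(H[:,1])][::max(1,len(H)//12)]: print(q.round(3))
t=camera("top"); Wt=cloud(t); H=box(Wt,.60,.68,-.05,.15,.222,.27); print("top"); 
for q in H[np.argsort(H[:,1])][::max(1,len(H)//12)]: print(q.round(3))
P=box(Wt,.59,.70,-.08,.16,.1,.27); print(P.min(0).round(3),P.max(0).round(3))
save(c,"s10",(160,160,360,310),4)
a=c["pixels"].astype(int); import time
print("moved px between frames",int((np.abs(d)>.004)[250:420,200:320].sum()))
```

```text
[ 0.608 -0.02   0.111] [0.7   0.074 0.237]
top
[0.634 0.008 0.226]
[0.63  0.014 0.232]
[0.62  0.018 0.232]
[0.632 0.02  0.234]
[0.629 0.022 0.231]
[0.652 0.024 0.223]
[0.666 0.026 0.224]
[0.619 0.026 0.228]
[0.614 0.028 0.233]
[0.618 0.03  0.232]
[0.656 0.032 0.223]
[0.633 0.036 0.23 ]
[0.633 0.043 0.222]
[ 0.604 -0.04   0.139] [0.7   0.071 0.239]
moved px between frames 564
```

View pics/s10.png

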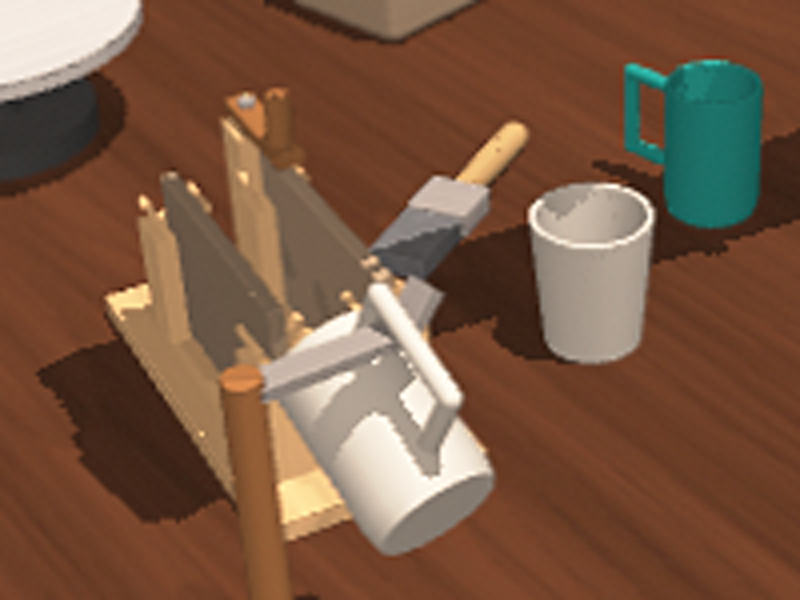

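The mug hangs tilted at (385,430) with the upper corner of its handle over the strap, still swinging slightly. The keeper at (275,125) is over the panel. I let the swing die out.

Call:
send_rows(
  moves="1 0 0 0 0 0 0; 1 0 0 0 0 0 0; 1 0 0 0 0 0 0; 1 0 0 0 0 0 0; 1 0 0 0 0 0 0; 1 0 0 0 0 0 0; 1 0 0 0 0 0 0; 1 0 0 0 0 0 0; 1 0 0 0 0 0 0; 1 0 0 0 0 0 0; 1 0 0 0 0 0 0; 1 0 0 0 0 0 0",
)

```text
time_s: 33.35
ee_pos: [0.5142, -0.1049, 0.3456]
ee_rot: [0.0, 0.69, 0.724, 0.0]
contact_force: [-0.6, 0.3, -0.1]
grip_width: 0.087
finger_force: 0.0
```

Call:
send_rows(
  moves="1 0 0 0 0 0 0; 1 0 0 0 0 0 0; 1 0 0 0 0 0 0; 1 0 0 0 0 0 0; 1 0 0 0 0 0 0; 1 0 0 0 0 0 0; 1 0 0 0 0 0 0; 1 0 0 0 0 0 0; 1 0 0 0 0 0 0; 1 0 0 0 0 0 0; 1 0 0 0 0 0 0; 1 0 0 0 0 0 0",
)

```text
time_s: 34.85
ee_pos: [0.5142, -0.1049, 0.3456]
ee_rot: [0.0, 0.69, 0.724, 0.0]
contact_force: [0.3, -0.6, 0.7]
grip_width: 0.0874
finger_force: 0.0
```

Run:
```python
from m import *
for i in range(6):
    W=cloud(camera("scene")); P=box(W,.59,.69,-.07,.16,.09,.2); print(P.mean(0).round(4),P.min(0).round(3),P.max(0).round(3),len(P))
H=box(W,.62,.645,-.03,.1,.222,.25); print("bar on strap",H.min(0).round(3),H.max(0).round(3),H.mean(0).round(3))
line(box(W,.49,.55,-.25,-.13,.108,.1185),"panel"); line(box(W,.45,.56,-.34,-.24,.12,.135),"keeper bar"); print(state()["time_s"])
```

```text
[0.6464 0.0446 0.167 ] [ 0.608 -0.018  0.114] [0.668 0.077 0.2  ] 1778
[0.6465 0.0447 0.167 ] [ 0.608 -0.019  0.114] [0.668 0.077 0.2  ] 1776
[0.6466 0.0447 0.1669] [ 0.608 -0.017  0.114] [0.668 0.076 0.2  ] 1778
[0.6467 0.0449 0.1667] [ 0.607 -0.018  0.112] [0.668 0.076 0.2  ] 1779
[0.6468 0.045  0.1667] [ 0.609 -0.017  0.115] [0.668 0.077 0.2  ] 1776
[0.6468 0.0449 0.1666] [ 0.608 -0.018  0.114] [0.668 0.076 0.2  ] 1778
bar on strap [0.62  0.012 0.222] [0.641 0.056 0.236] [0.633 0.032 0.228]
panel 173 rect c [ 527.  -195.2] size [108.   11.3] mean [ 0.5284 -0.1918] z 0.1148 yaw of y-axis -0.1401
keeper bar 153 rect c [ 510.1 -298.5] size [82.9 19.9] mean [ 0.5128 -0.2935] z 0.129 yaw of y-axis -0.1245
35.15
```

```bash
python3 -c "
from station import *
print(finish_job())"
```

```text
the job is handed in; nothing more can be done
None
```

I handed the job in at about 35 s; no verdict came back, but by my last measurements the long panel is seated in the front slot with the keeper closed over it (about 0.02 rad), and the mug hangs released and almost still on the hook.

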